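# Warm the seed tray: slide it onto the heat mat and flip the mat's toggle on

### The job

Get the seeds warming: push the aluminium seed tray along the table until it sits wholly on the black heat mat, without lifting or tipping it, and flip the toggle with the orange sleeve over to its other side so that the mat is switched on. Leave the green-sleeved toggle and everything else on the table as they are.

Things in the scene. Friction and masses are not known exactly. Their poses are not given: they have to be found in the camera images.
- tray: loose aluminium seed tray with a flat underside, holding brown coir plugs. 155 mm (its x) by 215 mm (its y) at the foot and 52 mm tall; a rolled rim at 44 to 52 mm height makes it 165 by 225 mm. About 0.4 to 0.8 kg, slides on the table under a push of a few newtons. Origin at the centre of its underside, z up. It starts nearer the robot than the mat (towards the mat's -x side), partly on it, turned somewhat
- tray_corner0 (a point): lower corner of the tray at its -x, +y (77.5, 107.5 mm from the centre), at the underside
- tray_corner1 (a point): lower corner of the tray at its -x, -y
- tray_corner2 (a point): lower corner of the tray at its +x, +y
- tray_corner3 (a point): lower corner of the tray at its +x, -y
- heat_mat: black heat mat with an orange border, lying fixed and flat on the table: 250 mm (its x) by 330 mm (its y), under 2 mm thick, so thin that the tray slides onto it without a step. Origin at its centre, x points away from the robot to the edge where its cord leaves
- heat_box: fixed grey switch box of the heat mat, 112 mm (its x) by 82 mm (its y), 50 mm tall, with a toggle with an ORANGE sleeve on top and a black cord leaving its +x end. Origin at the centre of its underside. The toggle pivots about an axis along the box's y, at x = -10 mm, y = 0, 54 mm above the table; from the pivot to its end it measures 44 mm, the sleeve is 12 mm thick. Stands left or right of the mat
- heat_lever (a joint): toggle of the heat mat, rad: 0 = off, leaning 0.36 rad to the box's -x (towards the robot); 0.72 = on, leaning 0.36 rad to +x (away from the robot, towards the cord). An over-centre spring holds it at either end: it takes about 3 N at the end of the lever to start it (more nearer the pivot), less as it nears upright (0.36), and beyond that it snaps over by itself
- heat_tip (a point): end of the orange toggle, on its centre line; when off it is about 95 mm above the table and 25 mm to the -x of the box's origin
- lamp_box: fixed switch box of the shelf lamp, the same as heat_box but its toggle has a GREEN sleeve; to be left alone. Stands on the other side of the mat
- lamp_lever (a joint): toggle of the shelf lamp, rad, as heat_lever: 0 = off (to stay so), 0.72 = on
- pot1: terracotta pot, standing upright, rim diameter 95 mm, 85 mm tall, origin at the centre of its underside; a bystander
- pot2: terracotta pot, standing upright, rim diameter 95 mm, 85 mm tall, origin at the centre of its underside; a bystander
- pot3: terracotta pot, standing upright, rim diameter 95 mm, 85 mm tall, origin at the centre of its underside; a bystander
- mister: plant mister, blue bottle of 80 mm diameter with a white spray head and orange trigger, 218 mm tall, origin at the centre of its underside; a bystander
- cloche: glass bell cloche, diameter 160 mm, 240 mm tall, origin at the centre of its open foot; a bystander
- trowel: trowel lying flat, steel blade to its +x (to 168 mm), wooden grip to its -x (to -140 mm), up to 31 mm high, origin near its middle on the table; a bystander
- dibber: wooden T-handled dibber lying flat, 165 mm long (its x from -31 to 132 mm), handle 92 mm across, 24 mm high, origin on the table; a bystander

How it is judged (in metres and radians):
At the end, for the whole second after the job is handed in: The orange toggle has snapped over (joint above 0.62 rad); all four lower corners of the tray lie on the mat (2 mm overhang allowed) and the tray rests flat and still on the table; the green toggle is still off (x of tray_corner0 in the frame of heat_mat between -0.127 and 0.127 m and y of tray_corner0 in the frame of heat_mat between -0.167 and 0.167 m and x of tray_corner1 in the frame of heat_mat between -0.127 and 0.127 m and y of tray_corner1 in the frame of heat_mat between -0.167 and 0.167 m and x of tray_corner2 in the frame of heat_mat between -0.127 and 0.127 m and y of tray_corner2 in the frame of heat_mat between -0.167 and 0.167 m and x of tray_corner3 in the frame of heat_mat between -0.127 and 0.127 m and y of tray_corner3 in the frame of heat_mat between -0.167 and 0.167 m and value of joint heat_lever above 0.62 rad and value of joint lamp_lever below 0.12 rad and height (world z) of tray below 0.004 m and angle between tray's own z axis and vertical below 0.04 rad and linear speed of tray below 0.01 m/s); the robot touches nothing.
It fails at once if the tray is lifted (underside's centre over 12 mm up) or tipped by more than 0.15 rad: it is only to be pushed (height (world z) of tray above 0.012 m or angle between tray's own z axis and vertical above 0.15 rad).
It fails at once if the green toggle is pushed halfway over or more (value of joint lamp_lever above 0.36 rad).
It fails at once if a bystander (pots, mister, cloche, trowel, dibber) is moved by more than 25 mm, lifted or tipped (distance of any of pot1, pot2, pot3, mister, cloche, trowel, dibber from where it was at the start of the episode above 0.025 m or angle between any of pot1, pot2, pot3, mister, cloche, trowel, dibber's own z axis and vertical above 0.25 rad).
It also fails if it takes over 42 s, if anything falls off the work surface, if the arm or the gripper's body presses on something with over 40 N, if the wrist force passes 120 N, or if a joint passes its speed limit or range.

### The arm

A 6-joint arm with a two-finger parallel gripper is mounted at the origin on the work surface. World frame = base frame: x ahead of the robot, y to its left, z up, the work surface at z = 0. Lengths are in m, angles in degrees, forces in N, time in s.
With the tool pointing down it reaches from about 0.4 to 0.825 m from the base axis. Payload 7 kg.
Tool frame: the origin (TCP) lies between the finger pads; the fingertips stand 22 mm ahead of it and the grasp point (between the pads) lies 3 mm ahead of it; z points along the fingers, y is the direction in which the jaws open and shut (so a half turn about z gives the same grasp; the last joint's range is limited). The gripper opens to 88 mm and grips with 3 to 60 N. Pads are 19 mm wide; open, the fingers measure 130 mm over their backs; the gripper's body (78 mm by 193 mm) begins 47 mm behind the grasp point.
Start: joints at [-52.305, 20.546, 0.682, 0, -70.136, -16.507], TCP at [0.244, -0.629, 0.249] pointing down, gripper open.
Joint ranges: [-176.03, 176.03], [-82.01, 121.73], [-58.28, 71.71], [-173.87, 95.51], [-174.79, -0.11], [-173.66, 173.66]. Speed limits (degrees/s): [136.94, 136.94, 172.46, 180, 180, 180].

### API

Orientations are given as [roll, pitch, yaw] about the fixed x, y, z axes, in that order (R = Rz(yaw) Ry(pitch) Rx(roll)).
In Python, from plant import telemetry, cams, r gives the robot as it stands.
- The arm moves only by the tool carry_out, never from a script. Its argument "commands" is one flat list of numbers, 5 for each row, row after row: the shift along the world's x, y, z as a fraction of full scale, then the turn about the world's z as a fraction of full scale, then the gripper's target within -1 to 1 (shut at 1, half-way at 0, fully open at -1). In form: [x, y, z, turn, claw, x, y, z, turn, claw, ...]. A call has 1 to 8 rows; each row shifts and turns the commanded pose from where the row before left it; what a row does not reach is not made up. Full scale, the value 1, is 0.04 m for a shift and 4 degrees for a turn. A row lasts 1/10 s, in which the tool goes at most 50 mm and 8.59 degrees, less where a joint would pass 70% of its speed; a pose out of reach is approached as far as the arm can. A call with a number of a shift or a turn outside -1 to 1 is refused whole. A call with a gripper value outside its range is refused whole. The fingers move at their own pace and stop on an object; "grip_force" is the grip in N (left out, the last holds). Time passes only in rows, so rows that do not move let the fingers close. It gives the time, the measured TCP pose, the force and the opening at its end, in the units of the state.
- telemetry.get_state(): the state, without advancing time (a new reading comes with each control period).
- cams.capture(name): name is "scene" or "top" or "wrist"; returns a dict with "frame" (400x640x3 uint8, red, green, blue), "camera_matrix" (3x3 intrinsics, pixels), "camera_from_world" (4x4, takes a point from world to camera coordinates); the wrist camera has in their place "mount" (4x4, takes a point from camera to tool coordinates, whose origin is the TCP and whose axes are the flange's). Camera axes: x right, y down, z forward; pixel columns grow to the right and rows downward; lengths in m; the calibration is good to about 2 mm. A picture is of the moment at which its call begins: read the wrist's pose just before it. There is no depth.
- r.close_job(): hands the job in, once; it reports no verdict.
The state is a dict: "time_s": time; "joints": joint angles; "qd": joint speeds; "joint_torque": joint torques, N m; "tcp_pos": TCP position; "eef_rot": TCP orientation; "contact_force": force on the tool from outside, world axes, zero at the start; "moment": the same for the moment, N m; "gripper_width": finger opening in m.
Only numpy, scipy, OpenCV 4.12 (cv2) and the standard library are available. Lean on these libraries where they do the work, as an engineer would, in place of code of your own. Each camera call takes 0.05 s, during which the arm holds its last target. There are 200 camera calls.

## Working session

There is one attempt and no reset: what is moved stays moved. The work goes in short steps, Python scripts to look and compute and a tool call to move; the robot and the scene stay as the last step left them, time stands still between calls to the robot, and variables do not carry over. Pictures are saved under pics/ and viewed, about 8 in all and at most 12, crops included, and the job is handed in when it is done.

Besides the shell and the picture viewer there is one more tool, called after "Emit:" in YAML: its name, and indented under it one key for each argument. carry_out: Moves the arm, as the interface text tells. Shift numbers are shares of 0.04 m and turn numbers shares of 4 degrees, none past 1 either way. Its arguments: {"type":"object","properties":{"commands":{"type":"array"},"grip_force":{"type":"number"}},"required":["commands"]}

```bash
mkdir -p pics; ls; cat > h.py <<'E'
import numpy as np, cv2
from plant import telemetry, cams, r
def cap(n):
    d=cams.capture(n); return d
def save(d,fn): cv2.imwrite(fn,cv2.cvtColor(d['frame'],cv2.COLOR_RGB2BGR))
def ray(d,uv,z):
    K=np.array(d['camera_matrix']);T=np.array(d['camera_from_world'])
    R=T[:3,:3];t=T[:3,3];c=-R.T@t
    uv=np.atleast_2d(uv).astype(float)
    v=(np.linalg.inv(K)@np.c_[uv,np.ones(len(uv))].T).T@R
    return c+v*((z-c[2])/v[:,2])[:,None]
E
python3 - <<'E'
from h import *
for n in ('top','scene'):
    d=cap(n); save(d,f'pics/{n}0.png'); np.savez(f'{n}0.npz',**d)
    T=d['camera_from_world']; print(n,-T[:3,:3].T@T[:3,3]); print(ray(d,[[0,0],[640,0],[640,400],[0,400]],0))
print(telemetry.get_state())
E
```

```text
pics
top [ 0.33419926 -0.01598366  1.6625441 ]
[[ 1.38727665  1.24167949  0.        ]
 [ 1.34394385 -1.32529574  0.        ]
 [-0.18133356 -1.14064389  0.        ]
 [-0.13110137  1.11944925  0.        ]]
scene [ 1.48344304 -0.60379678  1.29566849]
[[-2.35275541 -0.92988081  0.        ]
 [ 0.13096278  2.81680873  0.        ]
 [ 1.62902071  0.35642705  0.        ]
 [ 0.66293621 -1.1893493   0.        ]]
{'time_s': 0.1, 'joints': array([-5.23070988e+01,  2.05861877e+01,  6.39446435e-01, -1.54801502e-02,
       -7.01361260e+01, -1.65059860e+01]), 'qd': array([-0.03478073, -0.03503455,  0.10271635,  0.15309427,  0.04397405,
       -0.05806389]), 'joint_torque': array([-1.15058112e-03, -5.84164917e+01,  2.93750507e+01,  7.01559484e+00,
        1.00993115e-02, -6.34136882e-05]), 'tcp_pos': array([ 0.24376549, -0.62901985,  0.24773958]), 'eef_rot': array([ 1.79916413e+02, -9.59223405e-03, -1.58818348e+02]), 'contact_force': array([-0.29791817, -0.414697  , -0.47887627]), 'moment': array([ 0.00306562, -0.04862475,  0.00168359]), 'gripper_width': 0.08738553997437218}
```

View pics/top0.png

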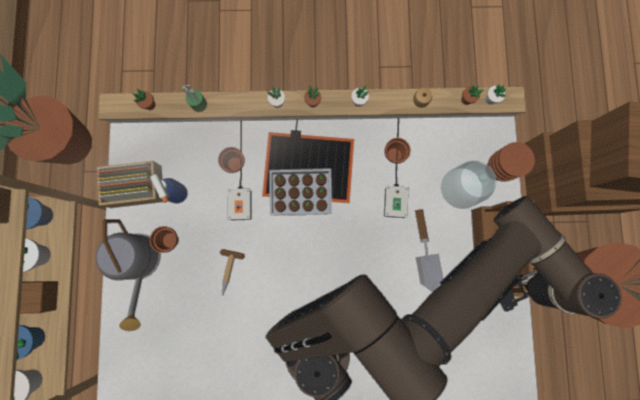

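View pics/scene0.png

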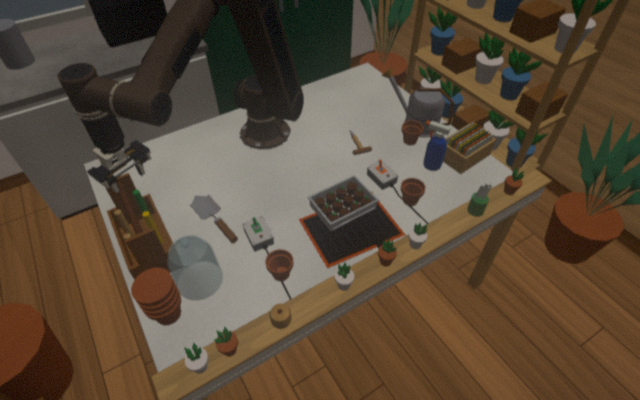

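The top view shows the mat (264–354, 133–203), the tray (270–332, 169–216), the orange box at (239,205), the green box at (396,201), pots at (231,160) and (397,150), and the dibber at (231,265). I'll enlarge the work area next.

```bash
python3 - <<'E'
from h import *
d=dict(np.load('top0.npz')); f=d['frame']
c=cv2.resize(f[125:235,215:415],None,fx=4,fy=4,interpolation=cv2.INTER_CUBIC)
cv2.imwrite('pics/crop0.png',c[:,:,::-1])
hsv=cv2.cvtColor(f,cv2.COLOR_RGB2HSV)
for n,m in (('orange',cv2.inRange(hsv,(3,150,90),(14,255,255))),('green',cv2.inRange(hsv,(45,80,40),(85,255,255)))):
    k,l,s,ce=cv2.connectedComponentsWithStats(m)
    for i in range(1,k):
        if s[i,4]>8 and 200<ce[i,0]<420 and 125<ce[i,1]<230: print(n,s[i],ce[i],ray(d,ce[i],0.09)[0])
E
```

```text
orange [301 136  52  66 289] [340.40138408 163.10726644] [ 0.67681357 -0.09588161  0.09      ]
orange [263 160   6  36  78] [265.61538462 181.3974359 ] [0.61528095 0.17299768 0.09      ]
orange [236 201   6   3  14] [238.5        201.71428571] [0.54399634 0.26928728 0.09      ]
orange [236 207   6   5  20] [238.  209.6] [0.51588547 0.27088626 0.09      ]
green [394 198   7   4  19] [396.47368421 199.31578947] [ 0.5415199  -0.29195153  0.09      ]
green [393 204   7   6  29] [396.65517241 206.82758621] [ 0.51462232 -0.29141931  0.09      ]
```

View pics/crop0.png

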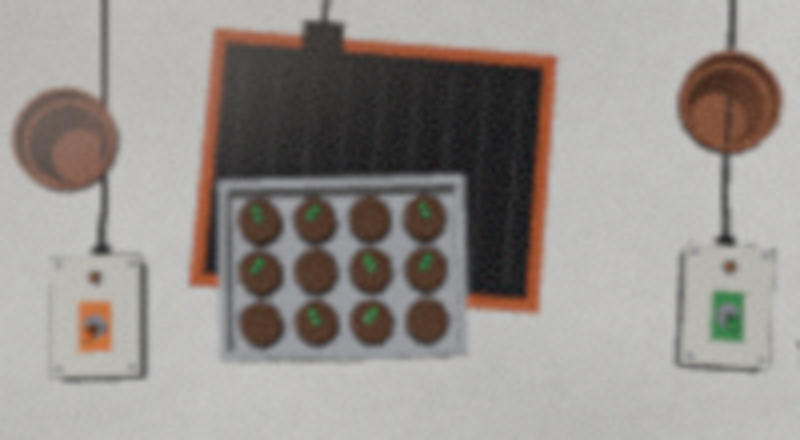

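The crop gives the mat corners at (215,29), (557,57), (538,312), (190,285), and the tray rim corners at (217,180), (467,174), (467,355), (221,360). The orange toggle is at (95,326).

```bash
cat >> h.py <<'E'
def crop2px(p,ox=215,oy=125,s=4): return (np.array(p,float)+.5)/s-.5+[ox,oy]
def quadpose(P,lx,ly): # P: far-left, far-right, near-right, near-left
    Q=np.array([[lx,ly],[lx,-ly],[-lx,-ly],[-lx,ly]])
    c=P.mean(0); A=P-c; th=np.arctan2((Q[:,0]*A[:,1]-Q[:,1]*A[:,0]).sum(),(Q*A).sum())
    R=np.array([[np.cos(th),-np.sin(th)],[np.sin(th),np.cos(th)]])
    return c,th,R,np.abs(A-Q@R.T).max()
E
python3 - <<'E'
from h import *
d=dict(np.load('top0.npz'))
M=ray(d,crop2px([(215,29),(557,57),(538,312),(190,285)]),0.002)[:,:2]
T=ray(d,crop2px([(217,180),(467,174),(467,355),(221,360)]),0.050)[:,:2]
cm,tm,Rm,e=quadpose(M,.125,.165);print('mat',cm,np.degrees(tm),e)
ct,tt,Rt,e2=quadpose(T,.0825,.1125);print('tray',ct,np.degrees(tt),e2,T)
print('tray in mat',Rm.T@(ct-cm),np.degrees(tt-tm))
for n,q in (('hbox',[(54,258),(144,256),(145,378),(53,378)]),('lbox',[(684,246),(774,247),(768,368),(682,366)])):
    B=ray(d,crop2px(q),.05)[:,:2]; c,t,R,e=quadpose(B,.056,.041); print(n,c,np.degrees(t),e,B)
    print(c+R@[-.0255,0])
for q in ((95,326),(80,325),(110,325),(727,316)): print(ray(d,crop2px(q),.095))
for n,q,z in (('potL',(66,140),.085),('potR',(730,103),.085)): print(n,ray(d,crop2px(q),z))
print('dib',ray(d,[[233,250],[223,294],[220,252],[245,256]],.02))
E
```

```text
mat [0.68332833 0.0214474 ] -5.7489806459104695 0.0016808565755580263
tray [0.58333637 0.05098   ] 0.0550308312471425 0.0027487834202736677 [[ 0.66613008  0.16571953]
 [ 0.66731595 -0.06418949]
 [ 0.50000707 -0.06030158]
 [ 0.4998924   0.16269155]]
tray in mat [-0.10244732  0.01936783] 5.804011477157612
hbox [0.54115495 0.27331054] 0.036625061899476105 0.0014386665873608803 [[0.59645105 0.31465966]
 [0.596694   0.23258968]
 [0.48490734 0.23144424]
 [0.48656742 0.31454856]]
[0.51565496 0.27329424]
lbox [ 0.53972463 -0.29831358] -3.6012354265766384 0.002651654964908552 [[ 0.59630132 -0.26133397]
 [ 0.59376209 -0.34378583]
 [ 0.48272939 -0.33306349]
 [ 0.48610572 -0.25507104]]
[ 0.51427499 -0.29671188]
[[0.52762793 0.26872728 0.095     ]]
[[0.52877909 0.28195837 0.095     ]]
[[0.5282553  0.25550557 0.095     ]]
[[ 0.52547831 -0.29005065  0.095     ]]
potL [[0.69829742 0.29767301 0.085     ]]
potR [[ 0.72105494 -0.30302435  0.085     ]]
dib [[0.3760004  0.30096989 0.02      ]
 [0.21939615 0.33570387 0.02      ]
 [0.36971995 0.34825336 0.02      ]
 [0.35339546 0.25714531 0.02      ]]
```

Emit:
carry_out:
  commands: [0.19,0.7,0,-0.22,-1,0.19,0.7,0,-0.22,-1,0.19,0.7,0,-0.22,-1,0.19,0.7,0,-0.22,-1,0.19,0.7,0,-0.22,-1,0.19,0.7,0,-0.22,-1,0.19,0.7,0,-0.22,-1,0.19,0.7,0,-0.22,-1]

```text
time_s: 0.9
tcp_pos: [0.3047, -0.4041, 0.2483]
eef_rot: [180.0, -0.0, -165.9]
contact_force: [1.9, -0.1, 0.5]
gripper_width: 0.0873
```

Emit:
carry_out:
  commands: [0.19,0.7,0,-0.22,-1,0.19,0.7,0,-0.22,-1,0.19,0.7,0,-0.22,-1,0.19,0.7,0,-0.22,-1,0.19,0.7,0,-0.22,-1,0.19,0.7,0,-0.22,-1,0.19,0.7,0,-0.22,-1,0.19,0.7,0,-0.22,-1]

```text
time_s: 1.7
tcp_pos: [0.3654, -0.1802, 0.2484]
eef_rot: [180.0, -0.0, -172.9]
contact_force: [0.3, 1.1, -0.4]
gripper_width: 0.0877
```

Emit:
carry_out:
  commands: [0.19,0.7,0,-0.22,-1,0.19,0.7,0,-0.22,-1,0.19,0.7,0,-0.22,-1,0.19,0.7,0,-0.22,-1,0.19,0.7,0,-0.22,-1,0.19,0.7,0,-0.22,-1,0.19,0.7,0,-0.22,-1,0.19,0.7,0,-0.22,-1]

```text
time_s: 2.5
tcp_pos: [0.4262, 0.0438, 0.2485]
eef_rot: [180.0, -0.0, -180.0]
contact_force: [1.0, 0.7, 0.1]
gripper_width: 0.0876
```

Emit:
carry_out:
  commands: [0,0.1,-0.9,0,-1,0,0.1,-0.9,0,-1,0,0,-0.9,0,-1,0,0,-0.9,0,-1,0,0,-0.9,0,-1,0,0,-0.7,0,-1,0,0,0,0,-1]

```text
time_s: 3.2
tcp_pos: [0.4239, 0.0492, 0.0376]
eef_rot: [-179.8, -0.4, -180.0]
contact_force: [-1.3, -0.5, 0.8]
gripper_width: 0.0877
```

Emit:
carry_out:
  commands: [0.4,0,0,0,-1,0.4,0,0,0,-1,0.3,0,0,0,-1,0.3,0,0,0,-1,0.2,0,0,0,-1,0.2,0,0,0,-1,0,0,0,0,-1]

```text
time_s: 3.9
tcp_pos: [0.4986, 0.0504, 0.0406]
eef_rot: [-180.0, -0.0, -180.0]
contact_force: [-0.7, 0.6, -0.9]
gripper_width: 0.0874
```

Emit:
carry_out:
  commands: [0.25,0,0,0,-1,0.25,0,0,0,-1,0.25,0,0,0,-1,0.25,0,0,0,-1,0.25,0,0,0,-1,0.25,0,0,0,-1,0.25,0,0,0,-1,0,0,0,0,-1]

```text
time_s: 4.7
tcp_pos: [0.5705, 0.0509, 0.0407]
eef_rot: [180.0, 0.1, -179.9]
contact_force: [-0.4, 0.3, -0.5]
gripper_width: 0.0876
```

```bash
python3 - <<'E'
from h import *
d=cap('top'); np.savez('top1.npz',**d); f=d['frame']
c=cv2.resize(f[125:235,215:415],None,fx=4,fy=4,interpolation=cv2.INTER_CUBIC)
cv2.imwrite('pics/crop1.png',c[:,:,::-1])
E
```

```text
(no output)
```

View pics/crop1.png

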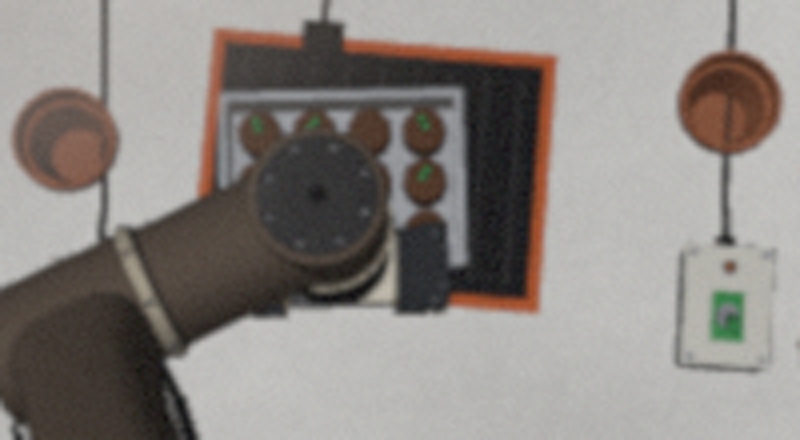

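The crop shows the tray rim at (220,92), (465,87), (467,268). It moved about 81 mm straight and is nearly centred. I'll push 12 mm more, back off and move over to the toggle.

Emit:
carry_out:
  commands: [0.15,0,0,0,-1,0.15,0,0,0,-1,0,0,0,0,-1,-0.5,0,0,0,-1,-1,0,0,0,-1,-1,0,0,0,1,-0.8,0,0.6,0,1,0,0,0,0,1]

```text
time_s: 5.55
tcp_pos: [0.4461, 0.0505, 0.0667]
eef_rot: [179.9, 0.1, -179.9]
contact_force: [0.7, 0.1, 0.6]
gripper_width: 0.0691
```

Emit:
carry_out:
  commands: [0,0,1,0,1,0,0,1,0,1,0,0,1,0,1,0,0,0.5,0,1,0,0,0,0,1]

```text
time_s: 6.05
tcp_pos: [0.4509, 0.0517, 0.2083]
eef_rot: [179.8, 0.4, -179.9]
contact_force: [-0.1, 0.6, -0.2]
gripper_width: 0.0291
```

```bash
python3 - <<'E'
from h import *
d=cap('top'); np.savez('top2.npz',**d); f=d['frame']
c=cv2.resize(f[125:235,215:415],None,fx=4,fy=4,interpolation=cv2.INTER_CUBIC)
d2=cap('scene'); np.savez('scene2.npz',**d2)
c2=cv2.resize(d2['frame'][140:220,340:440],None,fx=6,fy=6,interpolation=cv2.INTER_CUBIC)
cv2.imwrite('pics/crop2.png',c[:,:,::-1])
cv2.imwrite('pics/crop2s.png',c2[:,:,::-1])
E
```

```text
(no output)
```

View pics/crop2.png

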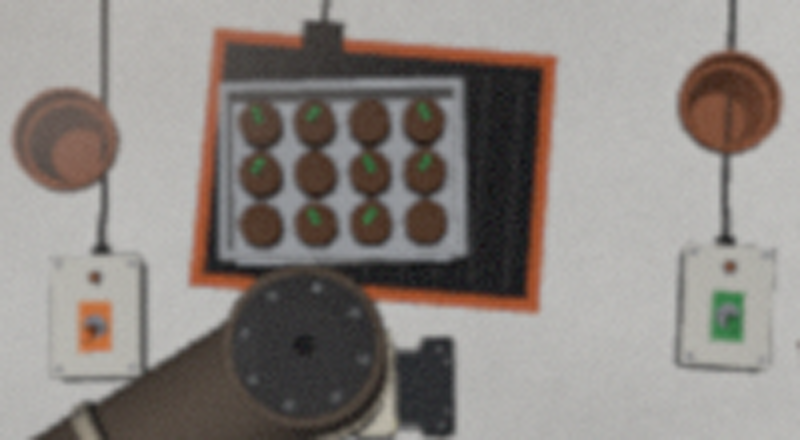

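View pics/crop2s.png

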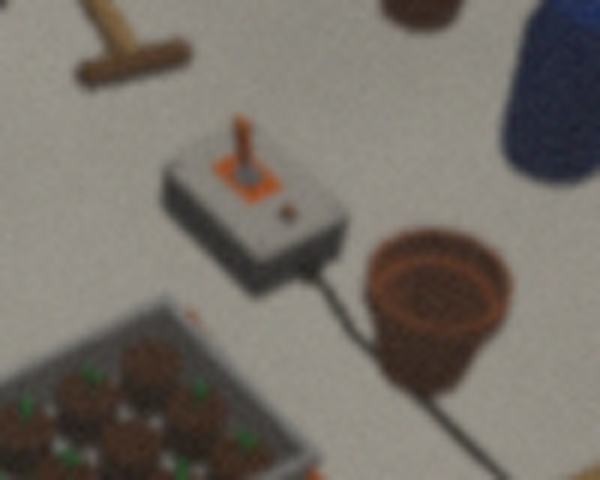

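```bash
python3 - <<'E'
from h import *
d=dict(np.load('top2.npz'))
M=ray(d,crop2px([(215,29),(557,57),(538,312),(190,285)]),0.002)[:,:2]
T=ray(d,crop2px([(222,83),(464,78),(467,258),(219,264)]),0.050)[:,:2]
cm,tm,Rm,e=quadpose(M,.125,.165)
ct,tt,Rt,e2=quadpose(T,.0825,.1125);print(ct,np.degrees(tt),e2)
Q=np.array([[.0775,.1075],[.0775,-.1075],[-.0775,-.1075],[-.0775,.1075]])
print(((ct+Q@Rt.T)-cm)@Rm)
s=dict(np.load('scene2.npz'))
print(ray(s,crop2px([(242,118),(242,124)],340,140,6),.095))
E
```

```text
[0.67317797 0.04976309] -0.14118312698874236 0.0029974776076506643
[[ 0.05368867  0.14171519]
 [ 0.07469812 -0.07225584]
 [-0.07956007 -0.08740218]
 [-0.10056951  0.12656885]]
[[0.52030059 0.27505502 0.095     ]
 [0.52505847 0.27141529 0.095     ]]
```

Emit:
carry_out:
  commands: [0,0.92,0,0,1,0,0.92,0,0,1,0,0.92,0,0,1,0,0.92,0,0,1,0,0.92,0,0,1,0,0.92,0,0,1,0,0,0,0,1]

```text
time_s: 6.85
tcp_pos: [0.4484, 0.2749, 0.2028]
eef_rot: [-179.9, -0.0, -179.8]
contact_force: [-1.4, -0.3, -0.5]
gripper_width: 0.0002
```

The tray corners are all at least 23 mm inside the mat. Next I'll lower behind the orange toggle and push +x.

Emit:
carry_out:
  commands: [0,0,-0.9,0,1,0,0,-0.9,0,1,0,0,-0.8,0,1,0.4,0,0,0,1,0.4,0,0,0,1,0.3,0,0,0,1,0,0,0,0,1]

```text
time_s: 7.55
tcp_pos: [0.4944, 0.2715, 0.1008]
eef_rot: [180.0, 0.0, -180.0]
contact_force: [-0.7, -0.8, -0.5]
gripper_width: 0.0004
```

Emit:
carry_out:
  commands: [0.2,0,0,0,1,0.2,0,0,0,1,0.15,0,0,0,1,0,0,0,0,1]

```text
time_s: 7.95
tcp_pos: [0.5153, 0.2716, 0.1007]
eef_rot: [180.0, 0.0, -179.9]
contact_force: [-0.2, -0.0, -0.3]
gripper_width: 0.0002
```

Emit:
carry_out:
  commands: [0.1,0,0,0,1,0.1,0,0,0,1,0,0,0,0,1]

```text
time_s: 8.25
tcp_pos: [0.5228, 0.2715, 0.1006]
eef_rot: [180.0, 0.0, -179.9]
contact_force: [1.2, 0.8, -0.8]
gripper_width: 0.0004
```

Emit:
carry_out:
  commands: [-0.5,0,0,0,1,-1,0,0,0,1,-0.5,0,0.8,0,1,0,-0.5,1,0,1,0,-1,0.8,0,1,0,-1,0,0,1,0,-1,0,0,1,0,0,0,0,1]

```text
time_s: 9.05
tcp_pos: [0.4413, 0.129, 0.2042]
eef_rot: [180.0, 0.0, 179.9]
contact_force: [-0.4, 0.2, 0.6]
gripper_width: 0.0007
```

```bash
python3 - <<'E'
from h import *
d=cap('top'); f=d['frame']
c=cv2.resize(f[125:235,215:415],None,fx=4,fy=4,interpolation=cv2.INTER_CUBIC)
d2=cap('scene')
c2=cv2.resize(d2['frame'][140:220,340:440],None,fx=6,fy=6,interpolation=cv2.INTER_CUBIC)
cv2.imwrite('pics/crop3.png',c[:,:,::-1])
cv2.imwrite('pics/crop3s.png',c2[:,:,::-1])
a=np.load('top0.npz')['frame']
df=cv2.absdiff(a,f).max(2)>70; k,l,s,ce=cv2.connectedComponentsWithStats(df.astype('uint8'))
print([list(x) for x in s[1:] if x[4]>15])
E
```

```text
[[np.int32(285), np.int32(145), np.int32(46), np.int32(23), np.int32(187)], [np.int32(283), np.int32(151), np.int32(8), np.int32(18), np.int32(72)], [np.int32(296), np.int32(150), np.int32(9), np.int32(19), np.int32(83)], [np.int32(310), np.int32(150), np.int32(8), np.int32(18), np.int32(80)], [np.int32(270), np.int32(152), np.int32(2), np.int32(17), np.int32(28)], [np.int32(273), np.int32(157), np.int32(5), np.int32(12), np.int32(30)], [np.int32(303), np.int32(169), np.int32(9), np.int32(3), np.int32(23)], [np.int32(317), np.int32(169), np.int32(9), np.int32(2), np.int32(18)], [np.int32(276), np.int32(170), np.int32(10), np.int32(2), np.int32(19)], [np.int32(289), np.int32(170), np.int32(10), np.int32(2), np.int32(18)], [np.int32(318), np.int32(187), np.int32(8), np.int32(3), np.int32(16)], [np.int32(276), np.int32(188), np.int32(8), np.int32(3), np.int32(17)], [np.int32(316), np.int32(189), np.int32(16), np.int32(23), np.int32(171)], [np.int32(270), np.int32(190), np.int32(5), np.int32(7), np.int32(22)], [np.int32(286), np.int32(191), np.int32(4), np.int32(7), np.int32(21)], [np.in
[... 413 characters left out ...]
 np.int32(12), np.int32(108)], [np.int32(287), np.int32(213), np.int32(17), np.int32(25), np.int32(371)], [np.int32(501), np.int32(239), np.int32(7), np.int32(7), np.int32(41)], [np.int32(272), np.int32(250), np.int32(255), np.int32(150), np.int32(14396)], [np.int32(527), np.int32(256), np.int32(6), np.int32(6), np.int32(22)], [np.int32(529), np.int32(263), np.int32(26), np.int32(44), np.int32(455)], [np.int32(508), np.int32(277), np.int32(10), np.int32(11), np.int32(49)], [np.int32(583), np.int32(277), np.int32(37), np.int32(38), np.int32(897)], [np.int32(348), np.int32(355), np.int32(5), np.int32(11), np.int32(33)], [np.int32(330), np.int32(372), np.int32(22), np.int32(28), np.int32(308)]]
```

View pics/crop3s.png

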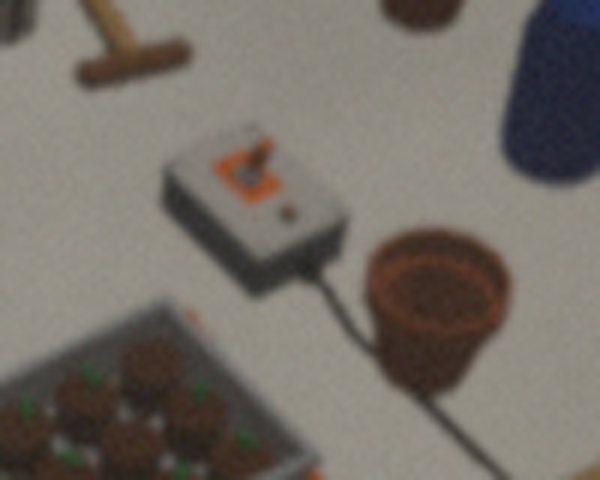

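View pics/crop3.png

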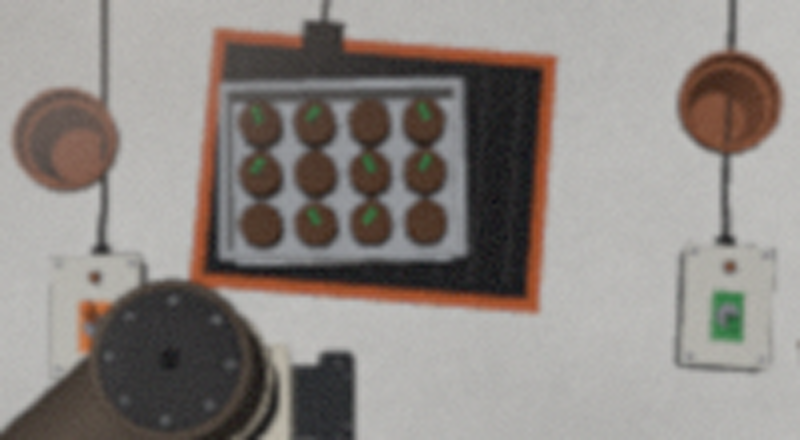

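The toggle tip moved from (242,120) to about (266,148) in the scene crop, where "on" should put it at about (267,153). The tray and green toggle are unchanged, so I'm handing in.

```bash
python3 -c "
from plant import r
print(r.close_job())"
```

```text
the job is handed in; nothing more can be done
None
```

I pushed the seed tray about 90 mm along the table onto the heat mat, flipped the orange toggle to "on", and handed the job in at about 9 s of the 42 s allowed.

- **Tray:** measured after the push, all four lower corners lie at least 23 mm inside the mat edges. The top view after the toggle push shows it in the same place.
- **Orange toggle:** the scene camera shows its tip leaning towards the cord, about where the "on" position should be. I judged this from the picture, since the joint angle can't be read.
- **Green toggle and nearby pots:** they look unchanged in the last top view. I did not measure the mister, cloche, trowel or dibber one by one; a before/after image comparison showed changes mainly at the tray and along the arm, which hides part of the table.
- **Robot:** the gripper was raised clear of everything at the end, and the force readings after each move stayed under about 2 N.

No check failed or disagreed.

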